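# Deburr the mouth of a microscope stand's pillar

## Robot

A 6-joint arm with a two-finger parallel gripper is mounted at the origin on the work surface. World frame = base frame: x ahead of the robot, y to its left, z up, the work surface at z = 0. Lengths are in m, angles in rad, forces in N, time in s.
With the tool pointing down it reaches from about 0.35 to 1 m from the base axis. Payload 7.1 kg.
Tool frame: the origin (TCP) lies between the finger pads; the fingertips stand 22 mm ahead of it and the grasp point (between the pads) lies 3 mm ahead of it; z points along the fingers, y is the line along which they close (so a half turn about z gives the same grasp; the last joint's range is limited). The gripper opens to 85 mm and grips with 20 to 120 N. Pads are 22 mm wide; open, the fingers measure 114 mm over their backs; the gripper's body (76 mm by 85 mm) begins 54 mm behind the grasp point. The pads swing forward as they close: fully open they stand 13 mm farther back than shut.
Start: joints at [1.174, 0.423, 1.63, -0, 1.089, -0.019], TCP at [0.231, 0.581, 0.223] pointing down, gripper open.
Joint ranges: [-3, 3], [-0.9, 2.11], [0.09, 2.58], [-1.31, 4.45], [0.11, 2.69], [-2.54, 2.54]. Speed limits (rad/s): [2.39, 2.39, 3.01, 3.14, 3.14, 3.14].

## Interface

Orientations are given as a rotation vector (axis times angle).
In Python, from rig import manip gives the robot as it stands. The module is installed in compiled form; this text tells all that it offers. Calls block until the motion is done:
- manip.move_to(position, orientation): joint-space move of the TCP to a pose.
- manip.servo_line(position, orientation=None, rate=0.15): straight line of the TCP; orientation=None keeps the orientation; rate is the mean speed in m/s.
- manip.set_joints(angles): joint-space move.
- manip.command_gripper(opening, f_grip=None): finger opening in m; f_grip is the grip in N (None keeps the last); returns when the fingers have stopped.
- manip.hold(seconds).
- manip.solve_ik(position, orientation): joint angles nearest the present ones, or None.
- manip.camera(name): name is "side" or "top"; returns a dict with "image" (480x640x3 uint8, red, green, blue), "fx", "fy", "cx", "cy" (pixels), "cam_to_world" (4x4, takes a point from camera to world coordinates). Camera axes: x right, y down, z forward; pixel columns grow to the right and rows downward; lengths in m; the calibration is good to about 2 mm. A picture is of the moment at which its call begins. There is no depth.
A pose or a line that the arm cannot do raises manip.IKError and nothing moves.
- manip.sign_off(): hands the job in; it is judged then, once.
Readings, each from a call of its own:
- manip.get_time(): time.
- manip.get_joint_positions(): joint angles.
- manip.get_joint_vel(): joint speeds.
- manip.get_tau(): joint torques, N m.
- manip.get_position(): TCP position.
- manip.get_ee_rot(): TCP orientation.
- manip.get_contact_force(): force on the tool from outside, world axes, zero at the start.
- manip.get_torque(): the same for the moment, N m.
- manip.get_width(): finger opening in m.
- manip.get_grip_force(): force on a finger pad.
Only numpy, scipy, OpenCV 4.12 (cv2) and the standard library are available. Lean on these libraries where they do the work, as an engineer would, in place of code of your own. Each camera call takes 0.05 s, during which the arm holds its last target. There are 200 camera calls.

## Task

The column has been drawn out of this stereo microscope's stand because a burr on the mouth of the pillar scratches it. Take the blue swivel-blade deburring tool from the tool block, dip its blade into the bore and run it right round the whole edge, beginning at the clamp knob and going clockwise as seen from above (the way this blade cuts) until it is back at the knob, with a light and steady pull of about 4 N and about ten seconds for the turn; never let it dig in hard. Then hang the tool upright in the hole it came from, and leave the other tools, the plant, the dish and the slide box where they are.

Things in the scene. Friction and masses are not known exactly. Their poses are not given: they have to be found in the camera images.
- bush: steel-lined mouth of the ivory pillar (44 mm across) of the microscope stand, the hole to deburr: upright bore 30 mm across, 40 mm deep, its sharp top edge 135 mm above the bench. Origin at the mouth's centre, level with the edge; z up, x towards the clamp knob
- knob (a point): outer end of the stand's black clamp knob (32 mm across, 18 mm long), 52 mm from the pillar's axis and 50 mm below the mouth; it shows where the turn begins and ends
- stand: microscope stand, heavy, never moves. Origin on the pillar's axis at the bench; x towards the knob, y towards the centre (85 mm away) of its round base plate, 240 mm across and 20 mm high
- deburrer: blue deburring tool hanging blade down in a hole of the block, on its flange. Origin on its axis at the flange's underside, z up. Flange 26 mm across, 6 mm high; round handle 18 mm across, from there up to 70 mm. 65 to 110 g. Grip it from any side, low on the handle, with 40 N or more. While cutting hold it upright, the flange's underside about 32 mm above the bore's edge
- collet_end (a point): lower end of the tool's steel collet (8 mm across), 14 mm below the flange's underside. A brass rod 5 mm thick sticks 6 to 14 mm out of it, clamped at any length (not measured), and carries the blade: steel, 3.2 mm thick, slanting 14 mm down and 6 mm out, then 4 mm straight down. The blade swivels freely and endlessly about the tool's axis and may point any way
- bore_floor (a point): bottom of the bore, on its axis, 40 mm below the mouth. A blade drawn out and along the edge swings round like a castor until it trails and hooks the edge from inside: allow it up to a third of a turn before the knob. The tool's axis then runs 14 to 20 mm from the bore's, over the steel, depending on rod length and friction: feel for it. In a firm grip 1 mm adds 3 to 5 N
- block: wooden tool block 60 x 180 x 56 mm, fixed; origin at the centre of its underside, z up, y along its length. Three holes 20 mm across, 52 mm deep, on its centre line at y = -55, 0 and 55 mm; all three hold a tool, in any order.
- driver_a: screwdriver with a red handle, in another hole of the block; shaped like the deburring tool above its flange, which is its origin; 60 g, loose
- driver_b: screwdriver with a yellow handle, like the red one
- plant: sundew in a brown pot 64 mm across and 56 mm high (leaves to 92 mm), loose on the stand's base plate; origin at its underside
- dish: closed clear petri dish 90 mm across and 15 mm high, loose on the bench; origin at its underside
- slidebox: grey box of specimen slides, 100 x 150 x 41 mm, loose on the bench; origin at its underside

How it is judged:
By the outcome, as a careful person would: the job done as asked, in the order asked, and still so for the second after the job is handed in, with the robot touching nothing.
It also fails if it takes over 72 s, if anything falls off the work surface, if the arm or the gripper's body presses on something with over 40 N, if the wrist force passes 120 N, or if a joint passes its speed limit or range.

## Working session

There is one attempt and no reset: what is moved stays moved. The work goes in short steps, each a Python script; the robot and the scene stay as the last script left them, time stands still between calls to the robot, and variables do not carry over. Pictures are saved under pics/ and viewed, at most 10 in all, crops included, and the job is handed in when it is done.

```bash
mkdir -p pics; python3 - <<'E'
from rig import manip as m
import cv2,numpy as np
for n in("top","side"):
    c=m.camera(n); cv2.imwrite(f"pics/{n}0.png",c["image"][:,:,::-1]); np.savez(f"{n}0.npz",**c)
    print(n,c["fx"],c["fy"],c["cx"],c["cy"]);print(np.round(c["cam_to_world"],3))
print(m.get_time(),m.get_ee_rot(),m.get_width())
E
```

```text
top 532.3481774855029 532.3481774855029 314.71215984943547 235.9512348016199
[[-0.009 -0.994  0.112  0.394]
 [-1.     0.01   0.007 -0.034]
 [-0.008 -0.112 -0.994  1.169]
 [ 0.     0.     0.     1.   ]]
side 450.03212670278447 450.03212670278447 322.55793206224917 234.90487099176536
[[ 0.989 -0.072  0.132  0.365]
 [-0.149 -0.6    0.786 -0.783]
 [ 0.023 -0.797 -0.604  0.674]
 [ 0.     0.     0.     1.   ]]
0.1 [-5.89796451e-01 -3.08548175e+00  2.21990607e-03] 0.08545205484705047
```

View pics/top0.png

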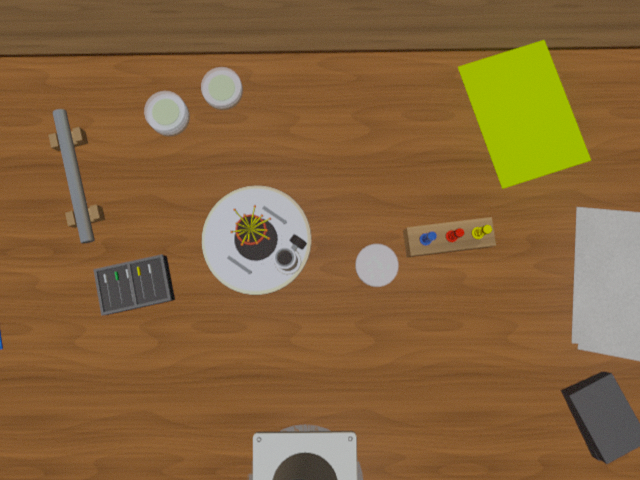

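View pics/side0.png

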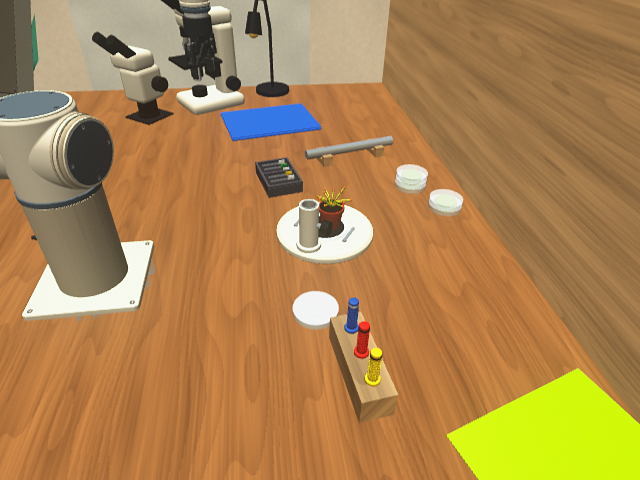

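The top view shows the stand plate at (257,240), the bore at about (285,257), the knob at (298,242), the plant at (255,235), the block at (450,237) with blue tool at (427,239) then red and yellow, and the dish at (377,265). The side view agrees: pillar mouth at (309,204), blue tool at (352,315).

```bash
cat > h.py <<'E'
import numpy as np,cv2
def ray(c,u,v):
    T=c["cam_to_world"]; d=T[:3,:3]@np.array([(u-c["cx"])/c["fx"],(v-c["cy"])/c["fy"],1.]); return T[:3,3],d
def onz(c,u,v,z):
    o,d=ray(c,u,v); return o+d*(z-o[2])/d[2]
def tri(c1,p1,c2,p2):
    o1,d1=ray(c1,*p1);o2,d2=ray(c2,*p2)
    s=np.linalg.lstsq(np.c_[d1,-d2],o2-o1,rcond=None)[0]
    a,b=o1+s[0]*d1,o2+s[1]*d2
    return (a+b)/2,np.linalg.norm(a-b)
def proj(c,p):
    T=c["cam_to_world"]; q=T[:3,:3].T@(np.asarray(p)-T[:3,3]); return c["fx"]*q[0]/q[2]+c["cx"],c["fy"]*q[1]/q[2]+c["cy"]
def blobs(img,lo,hi,roi,amin=8):
    u0,v0,u1,v1=roi; h=cv2.cvtColor(img[v0:v1,u0:u1],cv2.COLOR_RGB2HSV)
    n,l,s,c=cv2.connectedComponentsWithStats(cv2.inRange(h,lo,hi))
    return [(s[i,4],c[i]+[u0,v0],s[i,:4]+[u0,v0,0,0]) for i in range(1,n) if s[i,4]>=amin]
E
python3 - <<'E'
from h import *
t=dict(np.load("top0.npz"));s=dict(np.load("side0.npz"))
a=cv2.resize(t["image"][180:300,195:315],None,fx=5,fy=5,interpolation=cv2.INTER_CUBIC)[:,:,::-1]
b=cv2.resize(s["image"][190:265,290:330],None,fx=5,fy=5,interpolation=cv2.INTER_CUBIC)[:,:,::-1]
im=np.zeros((600,800,3),np.uint8); im[:600,:600]=a; im[:375,600:]=b; 
im[380:600,600:]=cv2.resize(t["image"][218:262,400:440],(200,220))[:,:,::-1]
cv2.imwrite("pics/crop1.png",im)
for n,c,roi in(("top",t,(400,210,500,265)),("side",s,(335,290,390,395))):
  for nm,lo,hi in(("blue",(105,120,40),(125,255,255)),("red",(0,200,80),(5,255,255)),("yel",(24,200,100),(34,255,255))):
    print(n,nm,[(int(x[0]),x[1].round(1),x[2]) for x in blobs(c["image"],lo,hi,roi)])
# base plate
h=cv2.cvtColor(t["image"],cv2.COLOR_RGB2HSV); mk=cv2.inRange(h,(0,0,150),(180,60,255)); mk[:170]=0;mk[310:]=0;mk[:,:190]=0;mk[:,325:]=0
ct=max(cv2.findContours(mk,0,1)[0],key=cv2.contourArea); e=cv2.fitEllipse(cv2.convexHull(ct)); print(e,onz(t,*e[0],.02))
# block outline (wood brighter?) 
print(t["image"][225,412],t["image"][212,412])
E
```

```text
top blue [(128, array([427.2, 237.8]), array([420, 232,  16,  13]))]
top red [(134, array([453.9, 234.7]), array([446, 229,  18,  13]))]
top yel [(180, array([480.7, 231.3]), array([472, 225,  20,  14]))]
side blue [(65, array([353.6, 301.5]), array([349, 298,  10,   8])), (231, array([351.8, 320.9]), array([345, 308,  14,  25]))]
side red [(78, array([364.1, 325.7]), array([359, 322,  11,   9])), (296, array([361.8, 345.3]), array([354, 331,  15,  27]))]
side yel [(83, array([375.9, 352.2]), array([371, 348,  11,   9])), (229, array([373. , 373.3]), array([365, 360,  16,  25]))]
((255.8412628173828, 239.8164825439453), (108.24246978759766, 109.61724853515625), 44.249298095703125) [0.51603875 0.10205321 0.02      ]
[140  96  54] [134  91  49]
```

View pics/crop1.png

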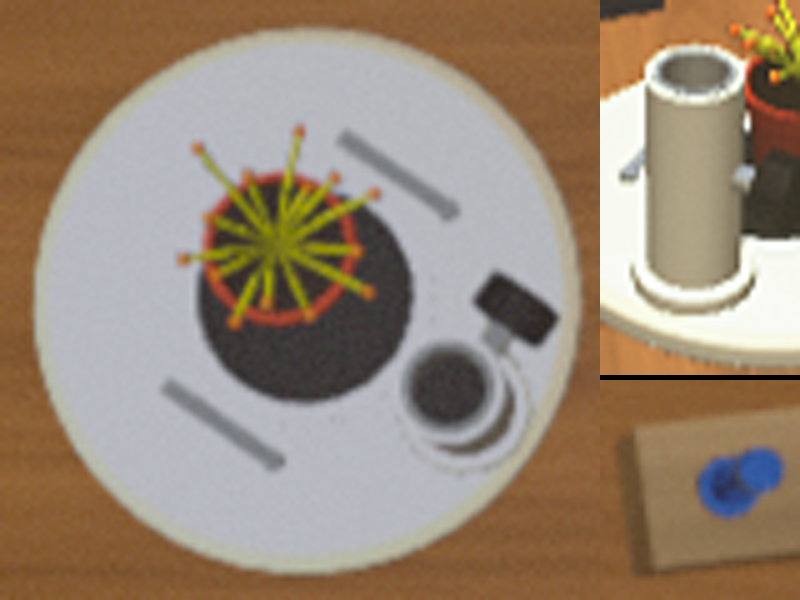

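```bash
python3 - <<'E'
from h import *
t=dict(np.load("top0.npz"));s=dict(np.load("side0.npz"))
np.set_printoptions(precision=4,suppress=True)
# bore dark disc
g=cv2.cvtColor(t["image"],cv2.COLOR_RGB2GRAY); roi=(g[245:270,272:297]<120).astype(np.uint8)
n,l,st,ce=cv2.connectedComponentsWithStats(roi); i=1+np.argmax([st[k,4]-1000*(abs(ce[k]-12).max()>4) for k in range(1,n)]); pb=ce[i]+[272,245]
print("bore px",pb,st[i],"top@.135",onz(t,*pb,.135),"tri",tri(t,pb,s,(308.8,204.2)),"side@.135",onz(s,308.8,204.2,.135))
B=onz(t,*pb,.135)
kn=onz(t,297.6,241.6,.098); print("knob",kn,kn-B,"plate",onz(t,255.84,239.8,.018)-B)
for d in (onz(t,255.84,239.8,.018)-B,):print("|plate|",np.linalg.norm(d[:2]),"yaw from plate",np.degrees(np.arctan2(d[1],d[0]))-90,"yaw knob",np.degrees(np.arctan2(*(kn-B)[1::-1])))
print("cap",onz(t,432,235.6,.126),"flange",onz(t,425,239.2,.062),"side cap",onz(s,353.4,300.5,.126),tri(t,(432,235.6),s,(353.4,300.5)))
E
```

```text
bore px [284.2488 257.0892] [  5   4  16  17 213] top@.135 [0.4694 0.0329 0.135 ] tri (array([0.4698, 0.0329, 0.1348]), np.float64(0.0007073682072182885)) side@.135 [0.4701 0.0326 0.135 ]
knob [0.5033 0.0082 0.098 ] [ 0.0338 -0.0247 -0.037 ] plate [ 0.0468  0.0694 -0.117 ]
|plate| 0.08369632263239758 yaw from plate -34.030703320320896 yaw knob -36.13921087561352
cap [ 0.5097 -0.2576  0.126 ] flange [ 0.5093 -0.2565  0.062 ] side cap [ 0.51   -0.2572  0.126 ] (array([ 0.5097, -0.2576,  0.1264]), np.float64(0.0002503514909588166))
```

Positions agree to within 1 mm across the two views: bush (0.4695, 0.0328), knob yaw about -35°, deburrer (0.5096, -0.257). Next is the grasp.

```bash
cat >> h.py <<'E'
A=np.radians(48.5); R=np.pi*np.array([np.cos(A),np.sin(A),0])
TOOL=np.array([.5097,-.2572]); BUSH=np.array([.4697,.0328]); YAW=np.radians(-35.)
E
python3 - <<'E'
from rig import manip as m
from h import *
np.set_printoptions(precision=4,suppress=True)
m.move_to([*TOOL,.20],R); print(m.get_time(),m.get_joint_positions(),m.get_position())
m.servo_line([*TOOL,.088],R,rate=.12)
print("F",m.get_contact_force()); 
m.command_gripper(0.0,80); print(m.get_width(),m.get_grip_force(),m.get_contact_force(),m.get_position(),m.get_time())
m.servo_line([*TOOL,.16],R,rate=.1); m.hold(.2)
print("F",m.get_contact_force(),m.get_torque(),m.get_time())
for n in("top","side"):
    c=m.camera(n); np.savez(f"{n}1.npz",**c)
    u,v=map(int,proj(c,[*TOOL,.12])); im=c["image"][max(v-60,0):v+60,u-50:u+50,::-1]
    cv2.imwrite(f"pics/{n}1.png",cv2.resize(im,None,fx=4,fy=4))
a,b=cv2.imread("pics/top1.png"),cv2.imread("pics/side1.png"); h=min(a.shape[0],b.shape[0]); cv2.imwrite("pics/grip1.png",np.hstack([a[:h],b[:h]]))
E
```

```text
3.1917 [-0.487   0.3731  1.7703  0.0001  0.9982 -0.6103] [ 0.51   -0.2566  0.2   ]
F [ 0.2299 -0.4233 -0.2238]
0.015832699874605817 77.94087767601013 [-2.6509  0.5204  4.7723] [ 0.5097 -0.2573  0.0884] 4.9167
F [ 0.2595  0.4549 -0.6163] [-0.0388 -0.006   0.0518] 5.9833
```

View pics/grip1.png

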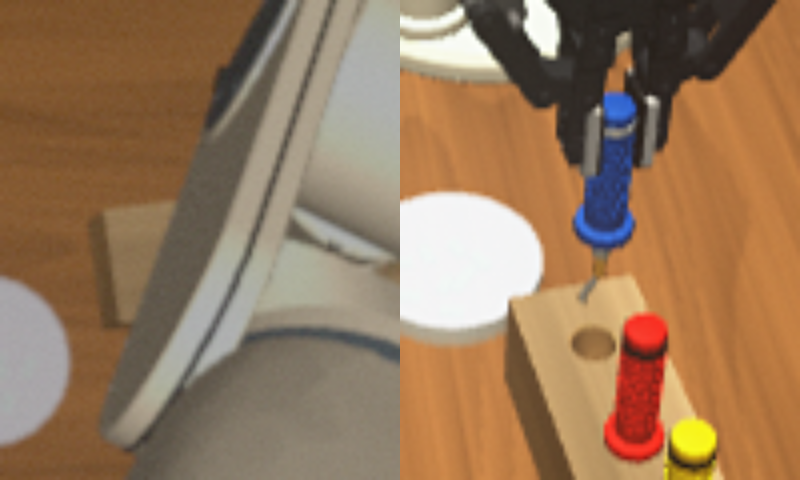

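```bash
python3 - <<'E'
from h import *
np.set_printoptions(precision=4,suppress=True)
s=dict(np.load("side1.npz")); u0,v0=map(int,proj(s,[*TOOL,.12])); u0-=50; v0=max(v0-60,0)
def px(x,y): return (x-400+.5)/4-.5+u0,(y+.5)/4-.5+v0
def ony(u,v,y):
    o,d=ray(s,u,v); return o+d*(y-o[1])/d[1]
for n,p in dict(captop=(620,103),flange=(604,226),colletend=(601,254),rodend=(599,275),tip=(583,298),padend=(592,172),padend2=(648,163)).items(): print(n,px(*p),ony(*px(*p),TOOL[1]))
print("hole",onz(s,*px(594,343),.056))
for nm,lo,hi,z in(("blue",(105,120,40),(125,255,255),0),):
    print([(int(x[0]),x[1],x[2]) for x in blobs(s["image"],lo,hi,(u0,v0,u0+60,v0+80))])
E
```

```text
captop (357.625, 268.375) [ 0.5121 -0.2572  0.1982]
flange (353.625, 299.125) [ 0.5101 -0.2572  0.1293]
colletend (352.875, 306.125) [ 0.5099 -0.2572  0.1124]
rodend (352.375, 311.375) [ 0.5099 -0.2572  0.0995]
tip (348.375, 317.125) [ 0.5036 -0.2572  0.0859]
padend (350.625, 285.625) [ 0.503  -0.2572  0.1615]
padend2 (364.625, 283.375) [ 0.5264 -0.2572  0.1638]
hole [ 0.5103 -0.2576  0.056 ]
[(58, array([357.2931, 270.0517]), array([354, 266,   8,   9])), (262, array([354.6336, 292.187 ]), array([347, 277,  15,  28]))]
```

```bash
python3 - <<'E'
from h import *
s=dict(np.load("side1.npz"));im=s["image"][225:325,310:410,::-1]
im=cv2.convertScaleAbs(im,alpha=1.8,beta=25)
cv2.imwrite("pics/z.png",cv2.resize(im,(600,600),interpolation=cv2.INTER_CUBIC))
for z in(.200,.179,.157,.138):print(z,(np.array(proj(s,[.5097,-.2572,z]))-[310,225])*6)
E
```

```text
0.2 [277.23626253 256.03684586]
0.179 [271.97515088 314.43144853]
0.157 [266.65571034 373.47346044]
0.138 [262.21208154 422.79458399]
```

View pics/z.png

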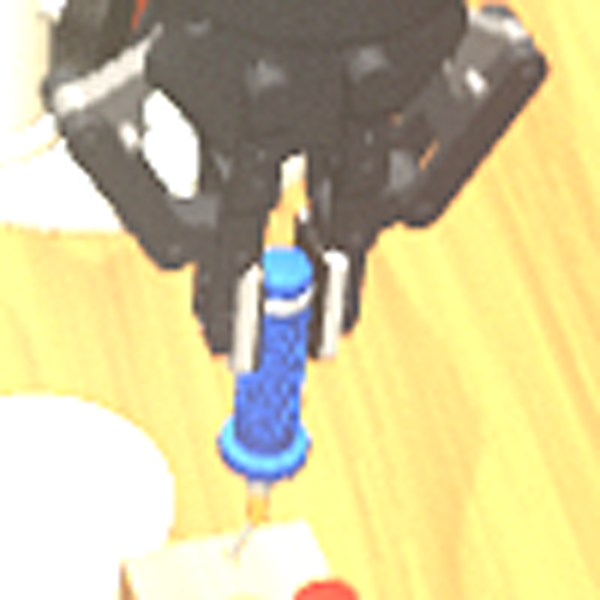

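The image has the tool upright with the flange at z≈0.129 as expected, but the pad ends sit at about row 370, which is z≈0.16. That grip is about 20 mm higher than I wanted. I'll set the tool back, go down with force checks, and regrip lower.

```bash
python3 - <<'E'
from rig import manip as m
from h import *
np.set_printoptions(precision=4,suppress=True)
m.servo_line([*TOOL,.0895],R,rate=.08); print(m.get_contact_force())
m.command_gripper(.045,80); f0=m.get_contact_force(); z=.0895
while z>.0725:
    z-=.002; m.servo_line([*TOOL,z],R,rate=.03); f=m.get_contact_force()-f0
    if np.linalg.norm(f)>5: print("touch",z,f); z+=.003; m.servo_line([*TOOL,z],R,rate=.03); break
print("z",z,m.get_time())
c=m.camera("side"); np.savez("side2.npz",**c)
m.command_gripper(0,80); print(m.get_width(),m.get_grip_force(),m.get_position())
m.servo_line([*TOOL,z+.07],R,rate=.1); m.hold(.2)
print(m.get_contact_force(),m.get_time())
d=m.camera("side"); np.savez("side3.npz",**d)
im=np.hstack([cv2.resize(x["image"][a:a+100,310:410,::-1],(400,400),interpolation=cv2.INTER_CUBIC) for x,a in((c,260),(d,225))])
cv2.imwrite("pics/re.png",cv2.convertScaleAbs(im,alpha=1.4,beta=15))
E
```

```text
[ 0.575  -0.2569 -0.3603]
z 0.07149999999999998 9.7583
0.01639984108702034 77.8711724281311 [ 0.5098 -0.2572  0.0717]
[-0.9232 -0.4232 -1.6288] 11.225
```

View pics/re.png

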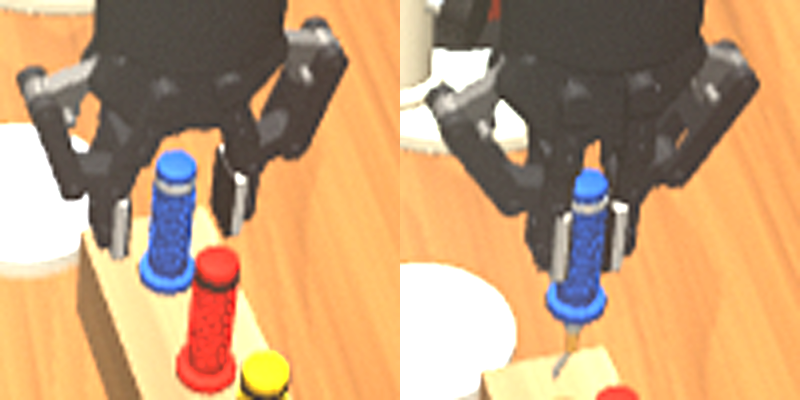

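The regrip worked: the pads now end just above the flange, and the tool is upright. Next I hover over the bore, zero the force reading, and dip the blade in with force checks.

```bash
python3 - <<'E'
from rig import manip as m
from h import *
np.set_printoptions(precision=3,suppress=True)
m.servo_line([*TOOL,.25],R,rate=.2)
m.servo_line([*BUSH,.25],R,rate=.2); m.hold(.3)
fs=[]
for i in range(10): fs.append(m.get_contact_force()); m.hold(.03)
f0=np.mean(fs,0); print("tare",f0,np.std(fs,0),m.get_time())
for z in(.225,.215,.205,.195,.1827):
    m.servo_line([*BUSH,z],R,rate=.06); f=m.get_contact_force()-f0; print(z,f)
    if np.linalg.norm(f)>4: print("touch"); m.servo_line([*BUSH,z+.02],R,rate=.06); break
m.hold(.3);fs=[]
for i in range(10): fs.append(m.get_contact_force()); m.hold(.03)
f1=np.mean(fs,0); np.save("f0.npy",f1); print("tare2",f1,np.std(fs,0),m.get_time())
# timing/transient probe: small step of 1.8 mm
t=m.get_time(); m.servo_line([BUSH[0]-.0018,BUSH[1],.1827],R,rate=.0108); print("dt",m.get_time()-t,m.get_contact_force()-f1,m.get_position())
c=m.camera("side"); u,v=map(int,proj(c,[*BUSH,.16])); cv2.imwrite("pics/ins.png",cv2.convertScaleAbs(cv2.resize(c["image"][v-50:v+50,u-50:u+50,::-1],(500,500),interpolation=cv2.INTER_CUBIC),alpha=1.2))
E
```

```text
tare [ 0.062  0.036 -0.71 ] [0.473 0.535 0.625] 14.2167
0.225 [-0.558  0.147  0.444]
0.215 [-0.354 -0.318 -0.112]
0.205 [ 0.113 -0.749 -0.731]
0.195 [-0.111 -0.588  0.779]
0.1827 [0.043 0.092 0.871]
tare2 [-0.048 -0.233 -0.896] [0.373 0.455 0.601] 16.725
dt 0.3166999999999973 [-0.494  0.225  1.23 ] [0.468 0.033 0.183]
```

View pics/ins.png

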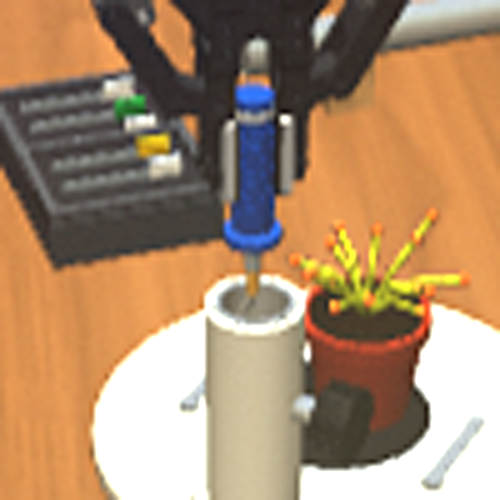

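The image shows the blade and brass rod entering the bore at (250,300), with the tool upright and nothing touched. Next comes the force-controlled lead-in and the clockwise turn.

```bash
cat > cut.py <<'E'
from rig import manip as m
from h import *
import json
f0=np.load("f0.npy"); Z=.1827; K=4.; T=4.
def goto(r,th,rate):
    a=YAW+np.radians(th); m.servo_line([BUSH[0]+r/1e3*np.cos(a),BUSH[1]+r/1e3*np.sin(a),Z],R,rate=rate)
def force(th,n=4):
    f=np.mean([m.get_contact_force() for _ in range(n)],0)-f0; a=YAW+np.radians(th)
    return -(f[0]*np.cos(a)+f[1]*np.sin(a)), -(f[0]*np.sin(a)-f[1]*np.cos(a)), np.hypot(f[0],f[1])
log=[]
def rec(r,th):
    fr,ft,F=force(th); log.append((m.get_time(),th,r,fr,ft,F)); print(" ".join(f"{x:.2f}" for x in log[-1]),flush=True); return fr,F
E
cat > lead.py <<'E'
from cut import *
print([m.get_contact_force()[0].round(2) for _ in range(3)])
r,th=6.,115.; goto(r,th,.04); fr,F=rec(r,th)
while th>8:
    dr=1.0 if F<1.3 else np.clip(.6*(T-F)/T,-.8,.6)
    r+=dr; th-=8; goto(r,th,.025); fr,F=rec(r,th)
json.dump(log,open("lead.json","w"))
E
python3 lead.py
```

```text
[np.float64(-0.27), np.float64(-0.27), np.float64(-0.27)]
17.41 115.00 6.00 0.65 -1.16 1.33
17.66 107.00 6.40 -0.46 0.01 0.46
17.91 99.00 7.40 -0.22 -0.22 0.31
18.16 91.00 8.40 -0.09 -0.37 0.38
18.41 83.00 9.40 0.47 -0.21 0.52
18.66 75.00 10.40 -0.30 0.49 0.58
18.91 67.00 11.40 -0.24 0.42 0.49
19.16 59.00 12.40 -0.28 -0.15 0.32
19.41 51.00 13.40 -0.59 1.44 1.56
19.66 43.00 13.77 0.37 -0.13 0.39
19.91 35.00 14.77 0.84 0.46 0.96
20.16 27.00 15.77 1.17 -0.14 1.18
20.41 19.00 16.77 4.30 2.33 4.89
20.66 11.00 16.63 5.56 0.87 5.63
20.91 3.00 16.39 3.94 0.61 3.98
```

```bash
cat > turn.py <<'E'
from cut import *
old=[l for l in json.load(open("lead.json")) if l[1]<=19]
D=[(l[1],l[2]+(T-l[3]/.97)/K) for l in old]
def feat(t): t=np.radians(t); return np.c_[np.ones_like(t),np.cos(t),np.sin(t)]
def model(t):
    d=np.array(D); A=feat(d[:,0]); w=.15
    A2=np.vstack([A/w,np.diag([.3,1,1])]); b=np.r_[d[:,1]/w,.3*16.4,0,0]
    p=np.linalg.lstsq(A2,b,rcond=None)[0]; res=d[:,1]-A@p; return (feat(np.array([t]))@p)[0],res,p
r,th=old[-1][2],old[-1][1]; t0=m.get_time(); e=0; i=0; START=th
while th>-372:
    i+=1; th-=10
    rm,res,p=model(th); e=.6*res[-1]+.25*res[-2]
    rn=np.clip(rm+e,r-.7,r+.5); r=rn
    L=r/1e3*np.radians(10); dt=max(t0+i*10/360*10.-m.get_time()-.155,.06)
    goto(r,th,L/dt); fr,F=rec(r,th); D.append((th,r+(T-fr/.97)/K))
    if F>9 or (F<.8 and i>2): print("odd"); 
    if F>12: break
print(p,m.get_time()-t0,np.mean([l[5] for l in log]),np.std([l[3] for l in log]))
json.dump(log,open("turn.json","w"))
E
python3 turn.py
```

```text
21.18 -7.00 16.19 3.26 0.99 3.41
21.46 -17.00 16.28 4.34 2.28 4.90
21.73 -27.00 16.13 3.23 1.04 3.39
22.02 -37.00 16.23 3.63 1.68 3.99
22.29 -47.00 16.31 3.83 0.53 3.86
22.57 -57.00 16.37 2.82 -0.07 2.82
22.85 -67.00 16.72 3.82 1.44 4.08
23.12 -77.00 16.93 4.54 -0.41 4.56
23.40 -87.00 16.97 4.52 -0.77 4.59
23.68 -97.00 17.00 4.05 0.34 4.06
23.96 -107.00 17.11 3.76 -0.65 3.82
24.23 -117.00 17.28 4.15 -1.42 4.39
24.52 -127.00 17.37 3.47 -0.65 3.53
24.79 -137.00 17.57 4.49 0.51 4.52
25.07 -147.00 17.58 3.86 0.08 3.86
25.35 -157.00 17.66 3.38 0.14 3.39
25.62 -167.00 17.83 4.09 -0.45 4.12
25.90 -177.00 17.85 3.45 -1.11 3.63
26.18 -187.00 17.95 3.17 -0.39 3.19
26.46 -197.00 18.09 3.40 0.17 3.41
26.73 -207.00 18.17 4.23 1.23 4.40
27.02 -217.00 18.08 2.91 -0.97 3.07
27.29 -227.00 18.18 3.95 0.88 4.04
27.57 -237.00 18.10 4.08 1.26 4.27
27.85 -247.00 17.96 4.11 1.34 4.33
28.12 -257.00 17.80 4.55 1.94 4.94
28.41 -267.00 17.55 4.18 2.33 4.78
28.68 -277.00 17.35 4.83 1.14 4.97
28.96 -287.00 17.04 4.62 2.30 5.16
29.24 -297.00 16.77 4.77 1.68 5.05
29.52 -307.00 16.49 4.82 0.68 4.87
29.79 -317.00 16.22 4.20 1.75 4.55
30.07 -327.00 16.07 4.15 1.71 4.49
30.35 -337.00 15.95 3.36 0.25 3.37
30.62 -347.00 15.98 3.80 0.83 3.89
30.90 -357.00 15.97 3.64 -0.08 3.64
31.18 -367.00 16.00 2.77 0.28 2.78
31.46 -377.00 16.19 3.90 1.15 4.06
[17.09669014 -0.96704788  0.19331372] 10.55 4.057232792690715 0.5499298890515051
```

The turn took 10.5 s at 4.06 N mean, with little scatter. The blade trails the axis by some degrees, so I'll go one more step past the knob, then unload inward, lift and return the tool.

```bash
python3 - <<'E'
from cut import *
goto(16.2,-388,.025); rec(16.2,-388)
goto(10,-388,.04); rec(10,-388)
goto(0,-388,.05)
m.servo_line([*BUSH,.25],R,rate=.1); 
m.servo_line([*TOOL,.25],R,rate=.2); m.servo_line([*TOOL,.135],R,rate=.15); m.hold(.2)
print(m.get_time(),m.get_position(),m.get_contact_force()-f0)
c=m.camera("side"); np.savez("side4.npz",**c); u,v=map(int,proj(c,[*TOOL,.1])); cv2.imwrite("pics/ret.png",cv2.resize(c["image"][v-50:v+50,u-50:u+50,::-1],(500,500),interpolation=cv2.INTER_CUBIC))
print(u,v)
E
```

```text
31.73 -388.00 16.20 3.15 0.42 3.18
32.04 -388.00 10.00 0.01 0.08 0.08
35.95 [ 0.51027358 -0.25749041  0.13600009] [-0.55167669 -0.14967756  0.32436495]
352 311
```

View pics/ret.png

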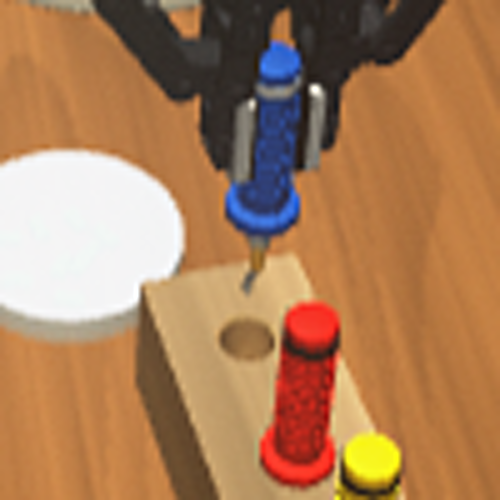

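The tool hangs over its empty hole at (247,340), upright and not slipped. I'll lower it with force checks.

```bash
python3 - <<'E'
from cut import *
H=TOOL+[.0003,-.0002]; z=.135; ok=True
while z>.0726:
    z=max(z-.004,.0725); m.servo_line([*H,z],R,rate=.05); f=m.get_contact_force()-f0
    if np.linalg.norm(f)>5: print("touch",z,f); ok=z<.075; break
print(ok,z,f,m.get_time())
if ok:
    m.command_gripper(.045); print(m.get_contact_force()-f0)
    m.servo_line([*H,.2],R,rate=.12); m.hold(.3)
    c=m.camera("side"); np.savez("side5.npz",**c); t=m.camera("top")
    cv2.imwrite("pics/end.png",c["image"][:,:,::-1])
    print([(int(x[0]),x[1].round(1),x[2]) for x in blobs(c["image"],(105,120,40),(125,255,255),(335,290,390,395))],m.get_time())
E
```

```text
True 0.0725 [ 0.33895032 -0.15894053 -0.27948304] 40.0
[ 0.51138423  0.16792024 -0.00169222]
[(63, array([353.8, 301.6]), array([349, 298,  10,   8])), (232, array([351.8, 320.6]), array([345, 307,  14,  26]))] 42.0083
```

View pics/end.png

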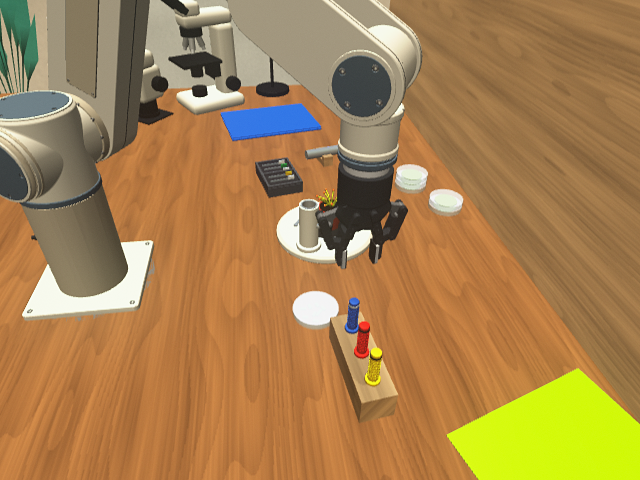

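The blue tool hangs upright in its hole at (352,315), within 0.3 px of where it started. The other things are undisturbed and the gripper is clear.

```bash
python3 -c "
from rig import manip as m
print(m.sign_off())"
```

```text
the job is handed in; nothing more can be done
None
```

The whole edge was deburred clockwise from the knob back to just past it (mean pull 4.1 N, peak 5.2 N, about 10.5 s), the tool hangs upright in its own hole, nothing else looks disturbed, and the job was handed in at about 42 s; no verdict was returned.

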